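# Sort coral fragments into specimen trays by shape

### The job

Sort the four golden coral fragments into the white trays by shape: the long straight one into the long narrow tray, the fork with two prongs into the square tray, the three-pronged one into the large round dish, and the short stub into the small round dish. Each must end up lying flat on the floor of its tray, no part resting on a rim; set them down rather than drop them, and leave the two capped vials beside them standing where they are.

Things in the scene. Friction and masses are not known exactly. Their poses are not given: they have to be found in the camera images.
- coral_straight: Rigid knobbly golden coral lying flat, 16 mm high, branches 16 mm wide (polyps about 1 mm proud). The long straight unbranched one: a rod 100 mm long along its x, origin at mid-length. Origin at its underside, z up. Grip across it at the origin. 25-50 g.
- coral_fork: Rigid knobbly golden coral lying flat, 16 mm high, branches 16 mm wide (polyps about 1 mm proud). The fork, a Y: a stem along its x from -38 mm to 0, then two 42 mm prongs at 32 degrees either side of +x; overall x -38 to +40, y -29 to +29 mm. Origin at its underside, z up. Grip across the bare stem (along y) at x = -20 mm. 28-56 g.
- coral_trident: Rigid knobbly golden coral lying flat, 16 mm high, branches 16 mm wide (polyps about 1 mm proud). The three-pronged one: a rod along its x from -38 to +38 mm, with two 39 mm side prongs from x = 0 at 56 degrees either side of +x; overall y -37 to +37 mm. Origin at its underside, z up. Grip across the bare stem (along y) at x = -20 mm. 31-63 g.
- coral_stub: Rigid knobbly golden coral lying flat, 16 mm high, branches 18 mm wide (polyps about 1 mm proud). The short stub: one unbranched piece 42 mm long along its x, origin at mid-length. Origin at its underside, z up. Grip across it at the origin. 12-26 g.
- tray_long: Shallow white plastic, open above, fixed to the bench; floor 3 mm thick, rim 11 mm above the bench and 4 mm thick. Origin at the centre of its underside, z up. The long narrow tray: 150 mm along its x by 70 mm along its y outside, 142 x 62 mm inside.
- tray_square: Shallow white plastic, open above, fixed to the bench; floor 3 mm thick, rim 11 mm above the bench and 4 mm thick. Origin at the centre of its underside, z up. The square tray: 104 x 104 mm outside, 96 x 96 mm inside, sides along its x and y; the forked fragment lies flat in it with its stem along a side.
- dish_large: Shallow white plastic, open above, fixed to the bench; floor 3 mm thick, rim 11 mm above the bench and 4 mm thick. Origin at the centre of its underside, z up. The large round dish: 122 mm across outside, 114 mm inside.
- dish_small: Shallow white plastic, open above, fixed to the bench; floor 3 mm thick, rim 11 mm above the bench and 4 mm thick. Origin at the centre of its underside, z up. The small round dish: 78 mm across outside, 70 mm inside.
- vial_a: White-capped glassy sample vial, 30 mm across and 50 mm tall, standing loose on the bench, 60 g; a bystander, not to be moved. Origin at the centre of its underside. It stands among the coral fragments.
- vial_b: White-capped glassy sample vial, 30 mm across and 50 mm tall, standing loose on the bench, 60 g; a bystander, not to be moved. Origin at the centre of its underside. It stands between the corals and the trays.
Things that resemble listed ones, but are neither listed nor needed, are in the scene too. What is shaped like the tray_square but blue is not meant. What is shaped like the coral_fork but red is not meant.

How it is judged:
At the end, for the whole second after the job is handed in: Each fragment lies flat (tilt under 0.05 rad) on the floor of its own tray (underside under 6 mm above the tray's underside), origin within 35 mm (long tray), 30 mm (square) or 25 mm (dishes) of the tray's centre in plan, released and at rest; both vials stand upright (horizontal distance between coral_straight and tray_long below 0.035 m and z of coral_straight in the frame of tray_long below 0.006 m and angle between each of coral_straight, coral_fork, coral_trident, coral_stub's own z axis and vertical below 0.05 rad and linear speed of each of coral_straight, coral_fork, coral_trident, coral_stub below 0.02 m/s and contact force between the fingers and coral_straight below 0.05 N and horizontal distance between coral_fork and tray_square below 0.03 m and z of coral_fork in the frame of tray_square below 0.006 m and contact force between the fingers and coral_fork below 0.05 N and horizontal distance between coral_trident and dish_large below 0.025 m and z of coral_trident in the frame of dish_large below 0.006 m and contact force between the fingers and coral_trident below 0.05 N and horizontal distance between coral_stub and dish_small below 0.025 m and z of coral_stub in the frame of dish_small below 0.006 m and contact force between the fingers and coral_stub below 0.05 N and angle between each of vial_a, vial_b's own z axis and vertical below 0.1 rad); the robot touches nothing.
It fails at once if a fragment is dropped or tossed (faster than 0.8 m/s out of the fingers, a fall of over 30 mm) ((linear speed of coral_straight above 0.8 m/s and contact force between the fingers and coral_straight below 0.05 N) or (linear speed of coral_fork above 0.8 m/s and contact force between the fingers and coral_fork below 0.05 N) or (linear speed of coral_trident above 0.8 m/s and contact force between the fingers and coral_trident below 0.05 N) or (linear speed of coral_stub above 0.8 m/s and contact force between the fingers and coral_stub below 0.05 N)).
It fails at once if a capped vial is knocked over or shoved more than 30 mm (angle between any of vial_a, vial_b's own z axis and vertical above 0.5 rad or distance of any of vial_a, vial_b from where it was at the start of the episode above 0.03 m).
It also fails if it takes over 112 s, if anything falls off the work surface, if the arm or the gripper's body presses on something with over 40 N, if the wrist force passes 120 N, or if a joint passes its speed limit or range.

### The arm

A 6-joint arm with a two-finger parallel gripper is mounted at the origin on the work surface. World frame = base frame: x ahead of the robot, y to its left, z up, the work surface at z = 0. Lengths are in m, angles in rad, forces in N, time in s.
With the tool pointing down it reaches from about 0.375 to 0.9 m from the base axis. Payload 3.1 kg.
Tool frame: the origin (TCP) lies midway between the tips of the shut fingers; the grasp point (between the pads) lies 19 mm behind it (manip.grasp_offset is the distance from the TCP to the grasp point, in m); z points along the fingers, y is the line along which they close (so a half turn about z gives the same grasp; the last joint's range is limited). The gripper opens to 85 mm and grips with 20 to 120 N. Pads are 22 mm wide; open, the fingers measure 114 mm over their backs; the gripper's body (76 mm by 85 mm) begins 54 mm behind the grasp point. The pads swing forward as they close: fully open they stand 13 mm farther back than shut.
Start: joints at [-1.482, 0.527, 1.433, -0, 1.181, -0.178], TCP at [0.165, -0.603, 0.231] pointing down, gripper open.
Joint ranges: [-3.08, 3.08], [-0.75, 2.2], [0.22, 2.44], [-1.43, 4.57], [0, 2.65], [-2.85, 2.85]. Speed limits (rad/s): [2.79, 2.79, 3.14, 3.14, 3.14, 3.14].

### API

Orientations are given as a unit quaternion [x, y, z, w].
In Python, from station import sensors, cams, order, manip gives the robot as it stands.
- The arm moves only by the tool move_arm, never from a script. Its argument "targets" is a list of rows, each an object of numbers: "dx", "dy", "dz": the shift along the world's x, y, z normalised to -1 to 1, where 1 is 25 mm; "rx", "ry", "rz": the turn, a rotation vector about the world's x, y, z normalised to -1 to 1, where 1 is 30 degrees. A call has exactly 10 rows; each row shifts and turns the commanded pose from where the row before left it; what a row does not reach is not made up. A row lasts 1/8 s, in which the tool goes at most 62.5 mm and 10.7 degrees, less where a joint would pass 70% of its speed; a pose out of reach is approached as far as the arm can. A call with a number of a shift or a turn outside -1 to 1 is refused whole. A call with a gripper value outside its range is refused whole. "claw" is the opening in per cent of the stroke, from 0 (shut) to 100 (fully open), set as the call begins (left out, the last holds). The fingers move at their own pace and stop on an object; "newtons" is the grip in N (left out, the last holds). Time passes only in rows, so rows that do not move let the fingers close, or fill a call up. It gives the time, the measured TCP pose, the force, the opening and the grip force at its end, in the units of the state.
- sensors.sense(): the state, without advancing time (a new reading comes with each control period).
- cams.snapshot(name): name is "side" or "top"; returns the picture (384x512x3 uint8, red, green, blue); there is no depth.
- cams.camera_model(name): a dict with "fx", "fy", "cx", "cy" (pixels), "distortion" ([k1, k2, p1, p2, k3] as OpenCV has them; the pictures are not rectified), "extrinsics" (4x4, takes a point from world to camera coordinates). Camera axes: x right, y down, z forward; pixel columns grow to the right and rows downward; lengths in m; the calibration is good to about 2 mm. A picture is of the moment at which its call begins. camera_model takes no time and is no camera call.
- order.sign_off(): hands the job in; it is judged then, once.
The state is a dict: "t": time; "q": joint angles; "qd": joint speeds; "tau": joint torques, N m; "tcp_pos": TCP position; "tool_rot": TCP orientation; "force": force on the tool from outside, world axes, zero at the start; "ft_torque": the same for the moment, N m; "finger_gap": opening from 0.0 (shut) to 1.0 (fully open); "gripper_force": force on a finger pad.
Only numpy, scipy, OpenCV 4.12 (cv2) and the standard library are available. Lean on these libraries where they do the work, as an engineer would, in place of code of your own. Each camera call takes 0.05 s, during which the arm holds its last target. There are 200 camera calls.

## Working session

There is one attempt and no reset: what is moved stays moved. The work goes in short steps, Python scripts to look and compute and a tool call to move; the robot and the scene stay as the last step left them, time stands still between calls to the robot, and variables do not carry over. Pictures are saved under pics/ and viewed, at most 14 in all, crops included, and the job is handed in when it is done.

Besides the shell and the picture viewer there is one more tool, called after "Call:" as a command line: name --argument value ..., lists and objects as JSON in quotes. move_arm: Moves the arm, as the interface text tells. Scaled input: -1 to 1 covers 25 mm each way for a shift and 30 degrees each way for a turn. Its arguments: {"type":"object","properties":{"targets":{"type":"array"},"claw":{"type":"number"},"newtons":{"type":"number"}},"required":["targets"]}

```bash
mkdir -p pics
cat > snap.py <<'E'
import sys,cv2
from station import cams
for n in ("top","side"):
    im=cams.snapshot(n); cv2.imwrite(f"pics/{n}_{sys.argv[1]}.png",im[:,:,::-1])
E
python3 snap.py 0
python3 - <<'E'
from station import sensors,cams,manip
s=sensors.sense();print(s['t'],s['tcp_pos'],s['tool_rot'],s['finger_gap'],manip.grasp_offset)
for n in("top","side"):
    m=cams.camera_model(n);print(m)
E
```

```text
0.1 [ 0.16534593 -0.6020752   0.23040824] [ 9.91050541e-01  1.33483532e-01  4.20046455e-05 -9.85375433e-04] 0.9994820918259403 0.0187
{'fx': 393.1506520153967, 'fy': 393.1506520153967, 'cx': 253.70902607650729, 'cy': 196.87307548164233, 'distortion': array([0.03638591, 0.        , 0.        , 0.        , 0.        ]), 'extrinsics': array([[-0.00256384, -0.99998054, -0.00568736, -0.03391735],
       [-0.99244947,  0.00324187, -0.1226113 ,  0.41417815],
       [ 0.12262735,  0.00533006, -0.99243847,  1.02819289],
       [ 0.        ,  0.        ,  0.        ,  1.        ]])}
{'fx': 484.2354083738996, 'fy': 484.2354083738996, 'cx': 249.78502874298655, 'cy': 183.15227146802144, 'distortion': array([-0.1598895,  0.       ,  0.       ,  0.       ,  0.       ]), 'extrinsics': array([[-0.81772601, -0.57530653, -0.01861654,  0.31490498],
       [-0.34855858,  0.52065239, -0.77937668,  0.16597354],
       [ 0.45807324, -0.63082763, -0.62627902,  1.3851142 ],
       [ 0.        ,  0.        ,  0.        ,  1.        ]])}
```

View pics/top_0.png

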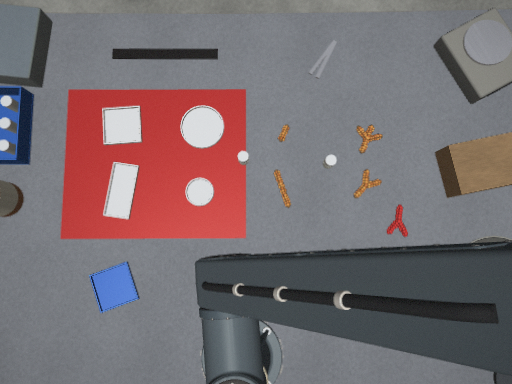

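View pics/side_0.png

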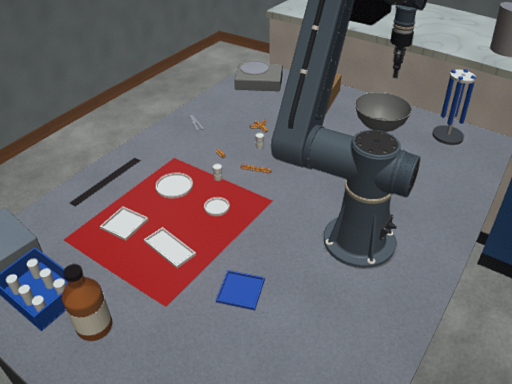

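The top view shows stub (284,132), straight (283,188), trident (369,138), fork (368,183), vial_a (331,160) and vial_b (243,156). The trays sit on the red mat: square (122,125), large dish (202,127), long (121,190), small dish (200,192). The side view confirms all of these.

```bash
cat > h.py <<'E'
import numpy as np,cv2
from station import cams
def ray(n,uv,z):
    m=cams.camera_model(n);K=np.array([[m['fx'],0,m['cx']],[0,m['fy'],m['cy']],[0,0,1]])
    p=cv2.undistortPoints(np.array(uv,float).reshape(-1,1,2),K,m['distortion'])[:,0]
    T=m['extrinsics'];R=T[:3,:3];c=-R.T@T[:3,3]
    d=np.c_[p,np.ones(len(p))]@R
    return (c+d*((z-c[2])/d[:,2])[:,None])[:,:2]
def golden(im):
    h=cv2.cvtColor(im,cv2.COLOR_RGB2HSV)
    return cv2.inRange(h,(9,110,60),(30,255,255))
def white(im):
    h=cv2.cvtColor(im,cv2.COLOR_RGB2HSV)
    return cv2.inRange(h,(0,0,140),(180,70,255))
def blobs(mask,lo,hi,roi):
    x0,y0,x1,y1=roi;k=np.zeros_like(mask);k[y0:y1,x0:x1]=mask[y0:y1,x0:x1]
    n,L,S,C=cv2.connectedComponentsWithStats(k)
    return [(C[i],np.argwhere(L==i)[:,::-1]) for i in range(1,n) if lo<S[i,4]<hi]
E
python3 - <<'E'
from h import *
im=cams.snapshot("top")
print("cam",[-(cams.camera_model(n)['extrinsics'][:3,:3].T@cams.camera_model(n)['extrinsics'][:3,3]) for n in("top","side")])
for nm,m,z,lo,roi in(("gold",golden(im),.010,40,(250,100,400,230)),("white",white(im),.011,40,(60,80,350,245))):
    for c,p in blobs(m,lo,9000,roi):
        zz=.05 if nm=="white" and len(p)<300 else z
        w=ray("top",p,zz);r=cv2.minAreaRect((w*1000).astype(np.float32))
        mu=w.mean(0);ev,V=np.linalg.eigh(np.cov(w.T));
        print(nm,c.round(1),len(p),"mean",(mu*1000).round(1),"rect",np.round(r[0],1),np.round(r[1],1),round(r[2],1),"axis",np.degrees(np.arctan2(V[1,1],V[0,1])).round(1))
c=im[105:225,250:410];cv2.imwrite("pics/crop0.png",cv2.resize(c,None,fx=5,fy=5,interpolation=cv2.INTER_CUBIC)[:,:,::-1])
E
```

```text
cam [array([ 0.28487936, -0.04073974,  1.0710082 ]), array([-0.31912626,  0.96852067,  1.00268632])]
gold [283.2 132.7] 96 mean [ 594.9 -117.3] rect [ 595.5 -117.9] [17.4 46.9] 66.1 axis 156.5
gold [367.1 136.5] 286 mean [ 582.6 -347.9] rect [ 584.4 -340.1] [64.  74.1] 39.3 axis 157.1
gold [282.  188.3] 208 mean [ 439.3 -112.1] rect [ 439.9 -112.2] [105.   16.4] 18.4 axis -161.6
gold [366.  183.7] 241 mean [ 451.  -340.4] rect [ 443.5 -344.1] [51.1 82. ] 64.3 axis 136.2
white [201.9 126.6] 1457 mean [613.  108.2] rect [614.1 108.7] [120.3 120.5] 45.8 axis 155.6
white [121.4 124.9] 1354 mean [618.1 330.9] rect [618.4 331.1] [105.3 104.6] 4.2 axis 62.3
white [275.  128.3] 51 mean [595.5 -92.5] rect [600.6 -93.5] [48.7 22.9] 7.0 axis -162.2
white [262.4 130.8] 102 mean [588.7 -58.9] rect [585.5 -57.9] [26.7 72.7] 45.5 axis 131.7
white [268.7 145.7] 56 mean [547.9 -75.5] rect [549.1 -74.7] [34.2 19.6] 67.4 axis 68.3
white [243.8 155.6] 122 mean [521.5  -9.2] rect [523.8 -14.6] [28.1 47. ] 22.0 axis 121.2
white [265.  176.8] 461 mean [471.1 -65.9] rect [472.1 -56.5] [142.3  80.7] 10.9 axi
[... 227 characters left out ...]
88.2 -101.8] rect [ 487.8 -100.4] [29.2 16.5] 66.1 axis 54.4
white [289.  174.6] 86 mean [ 469.9 -128.3] rect [ 469.8 -130. ] [31.7 42.8] 67.9 axis 162.0
white [199.1 191.4] 646 mean [431.5 113.5] rect [431.9 113.2] [76.1 76.7] 45.4 axis -142.7
white [250.7 215.1] 211 mean [363.5 -27.3] rect [386.5 -33.2] [ 36.3 154.6] 90.0 axis -170.6
white [344.1 181.8] 71 mean [ 450.  -272.3] rect [ 448.6 -266.7] [36.5 34.8] 88.2 axis 51.5
white [270.3 211. ] 44 mean [373.8 -78.4] rect [373.1 -75.4] [37.2 22.3] 67.9 axis -136.9
white [263.9 234.4] 192 mean [313.3 -61.3] rect [311.1 -65.7] [54.3 76. ] 53.3 axis 145.6
white [279.5 225.7] 51 mean [ 335.5 -102. ] rect [335.4 -99.3] [23.6 34.1] 80.6 axis 169.7
```

View pics/crop0.png

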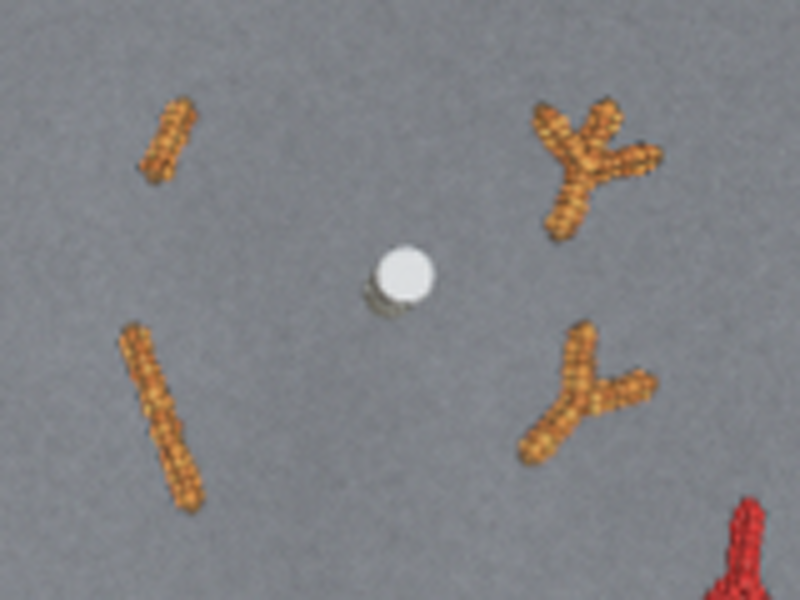

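The crop shows the trident stem end at (559,232) and its front tip at (608,108). The fork stem end is at (530,456), with prong tips at (583,328) and (650,383).

```bash
cat > pose.py <<'E'
from h import *
import sys
def branched(w,ang0,kind):
    # axis from the stem tip to the front; refined by extremes along known branch angles
    a=np.radians(ang0)
    for _ in range(4):
        d=np.array([np.cos(a),np.sin(a)]);n=np.array([-d[1],d[0]]);m=w.mean(0)
        s=(w-m)@d; lo=s.min()
        st=w[(s-lo>4)&(s-lo<24)].mean(0)      # bare stem, centre 14 mm from its end
        if kind=="trident": fr=w[(s.max()-s>2)&(s.max()-s<14)].mean(0)
        else:
            b=[]
            for g in(32,-32):
                e=np.array([np.cos(a+np.radians(g)),np.sin(a+np.radians(g))]);t=(w-m)@e
                b.append(w[t>t.max()-12].mean(0))
            fr=(b[0]+b[1])/2
        v=fr-st;a=np.arctan2(v[1],v[0])
    d=np.array([np.cos(a),np.sin(a)]);s=(w-st)@d
    return st+d*(s.min()+18-0),np.degrees(a),s.max()-s.min()
if __name__=="__main__":
    im=cams.snapshot("top")
    for c,p in blobs(golden(im),40,900,(250,100,400,230)):
        w=ray("top",p,.010)*1000
        if len(p)>265: k,a="trident",-23
        elif len(p)>220: k,a="fork",-42
        else: continue
        g,a,L=branched(w,a,k);print(k,"grip",g.round(1),"axis",a.round(1),"len",L.round(1))
E
python3 pose.py
```

```text
trident grip [ 555.5 -337.3] axis -22.7 len 82.7
fork grip [ 429.2 -320.2] axis -42.3 len 80.7
```

Call:
move_arm --targets '[{"dx":0.9,"dy":0.95,"rz":-0.19},{"dx":0.9,"dy":0.95,"rz":-0.19},{"dx":0.9,"dy":0.95,"rz":-0.19},{"dx":0.9,"dy":0.95,"rz":-0.19},{"dx":0.9,"dy":0.95,"rz":-0.19},{"dx":0.9,"dy":0.95,"rz":-0.19},{"dx":0.9,"dy":0.95,"rz":-0.19},{"dx":0.9,"dy":0.95,"rz":-0.19},{"dx":0.9,"dy":0.95,"rz":-0.19},{"dx":0.9,"dy":0.95,"rz":-0.19}]' --claw 50 --newtons 30

```text
schema error: expected keys dx, dy, dz, rx, ry, rz
```

Call:
move_arm --targets '[{"dx":0.9,"dy":0.95,"dz":0,"rx":0,"ry":0,"rz":-0.19},{"dx":0.9,"dy":0.95,"dz":0,"rx":0,"ry":0,"rz":-0.19},{"dx":0.9,"dy":0.95,"dz":0,"rx":0,"ry":0,"rz":-0.19},{"dx":0.9,"dy":0.95,"dz":0,"rx":0,"ry":0,"rz":-0.19},{"dx":0.9,"dy":0.95,"dz":0,"rx":0,"ry":0,"rz":-0.19},{"dx":0.9,"dy":0.95,"dz":0,"rx":0,"ry":0,"rz":-0.19},{"dx":0.9,"dy":0.95,"dz":-0.3,"rx":0,"ry":0,"rz":-0.19},{"dx":0.9,"dy":0.95,"dz":-0.6,"rx":0,"ry":0,"rz":-0.19},{"dx":0.9,"dy":0.95,"dz":-0.6,"rx":0,"ry":0,"rz":-0.19},{"dx":0.9,"dy":0.95,"dz":-0.6,"rx":0,"ry":0,"rz":-0.19}]' --claw 50 --newtons 30

```text
t: 1.45
tcp_pos: [0.3911, -0.3644, 0.1784]
tool_rot: [0.934, -0.357, 0.0, 0.0]
force: [-1.0, -0.3, -0.4]
finger_gap: 0.497
gripper_force: 0.0
```

Call:
move_arm --targets '[{"dx":0.8,"dy":0.86,"dz":-0.4,"rx":0,"ry":0,"rz":-0.01},{"dx":0.8,"dy":0.86,"dz":-0.6,"rx":0,"ry":0,"rz":0},{"dx":0,"dy":0,"dz":-1,"rx":0,"ry":0,"rz":0},{"dx":0,"dy":0,"dz":-1,"rx":0,"ry":0,"rz":0},{"dx":0,"dy":0,"dz":-1,"rx":0,"ry":0,"rz":0},{"dx":0,"dy":0,"dz":-0.8,"rx":0,"ry":0,"rz":0},{"dx":0,"dy":0,"dz":0,"rx":0,"ry":0,"rz":0},{"dx":0,"dy":0,"dz":0,"rx":0,"ry":0,"rz":0},{"dx":0,"dy":0,"dz":0,"rx":0,"ry":0,"rz":0},{"dx":0,"dy":0,"dz":0,"rx":0,"ry":0,"rz":0}]'

```text
t: 2.7
tcp_pos: [0.4308, -0.3226, 0.0596]
tool_rot: [0.934, -0.358, 0.001, 0.0]
force: [-0.3, 0.8, 0.0]
finger_gap: 0.501
gripper_force: 0.0
```

Run:
```python
from h import *
a=cams.snapshot("top")[120:220,300:440];b=cams.snapshot("side")[90:190,220:320]
a=cv2.resize(a,(700,500),interpolation=2)[:,:400];b=cv2.resize(b,(400,500)[:1]*2,interpolation=2)
b=cv2.copyMakeBorder(b,0,100,0,0,0)
cv2.imwrite("pics/c1.png",np.hstack([a,b])[:,:,::-1])
```

```text
(no output)
```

View pics/c1.png

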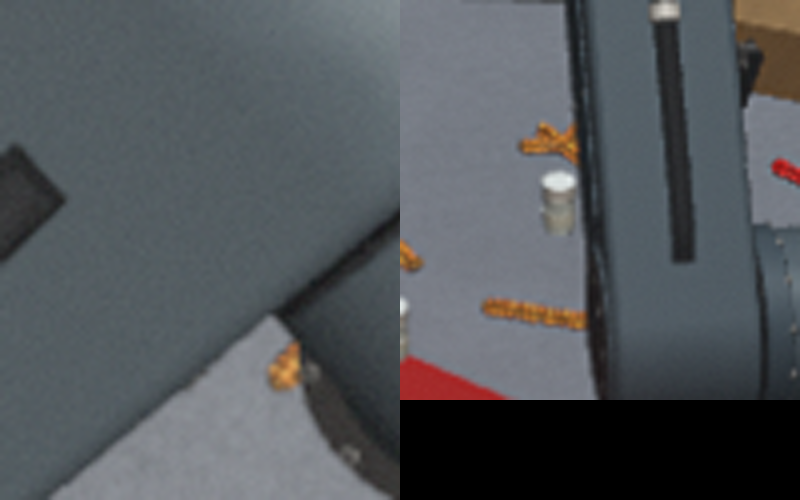

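The arm hides the fork from both cameras: only its stem end shows at crop (285,370). I will go by the measured pose.

Call:
move_arm --targets '[{"dx":0,"dy":0,"dz":-0.5,"rx":0,"ry":0,"rz":0},{"dx":0,"dy":0,"dz":-0.5,"rx":0,"ry":0,"rz":0},{"dx":0,"dy":0,"dz":-0.5,"rx":0,"ry":0,"rz":0},{"dx":0,"dy":0,"dz":-0.4,"rx":0,"ry":0,"rz":0},{"dx":0,"dy":0,"dz":-0.28,"rx":0,"ry":0,"rz":0},{"dx":0,"dy":0,"dz":0,"rx":0,"ry":0,"rz":0},{"dx":0,"dy":0,"dz":0,"rx":0,"ry":0,"rz":0},{"dx":0,"dy":0,"dz":0,"rx":0,"ry":0,"rz":0},{"dx":0,"dy":0,"dz":0,"rx":0,"ry":0,"rz":0},{"dx":0,"dy":0,"dz":0,"rx":0,"ry":0,"rz":0}]'

```text
t: 4.05
tcp_pos: [0.4305, -0.3223, 0.0046]
tool_rot: [0.934, -0.358, 0.0, 0.0]
force: [-0.9, 0.0, 0.2]
finger_gap: 0.501
gripper_force: 0.0
```

Call:
move_arm --targets '[{"dx":0,"dy":0,"dz":0,"rx":0,"ry":0,"rz":0},{"dx":0,"dy":0,"dz":0,"rx":0,"ry":0,"rz":0},{"dx":0,"dy":0,"dz":0,"rx":0,"ry":0,"rz":0},{"dx":0,"dy":0,"dz":0,"rx":0,"ry":0,"rz":0},{"dx":0,"dy":0,"dz":0,"rx":0,"ry":0,"rz":0},{"dx":0,"dy":0,"dz":0,"rx":0,"ry":0,"rz":0},{"dx":0,"dy":0,"dz":0,"rx":0,"ry":0,"rz":0},{"dx":0,"dy":0,"dz":0,"rx":0,"ry":0,"rz":0},{"dx":0,"dy":0,"dz":0,"rx":0,"ry":0,"rz":0},{"dx":0,"dy":0,"dz":0,"rx":0,"ry":0,"rz":0}]' --claw 0 --newtons 40

```text
t: 5.3
tcp_pos: [0.4305, -0.3223, 0.0045]
tool_rot: [0.934, -0.358, 0.0, 0.0]
force: [-0.5, 1.1, 5.6]
finger_gap: 0.177
gripper_force: 39.9
```

Call:
move_arm --targets '[{"dx":0,"dy":0,"dz":0.5,"rx":0,"ry":0,"rz":0},{"dx":0,"dy":0,"dz":1,"rx":0,"ry":0,"rz":0},{"dx":0,"dy":0,"dz":1,"rx":0,"ry":0,"rz":0},{"dx":0,"dy":0,"dz":1,"rx":0,"ry":0,"rz":0},{"dx":0.26,"dy":1,"dz":0.5,"rx":0,"ry":0,"rz":0.06},{"dx":0.26,"dy":1,"dz":0.2,"rx":0,"ry":0,"rz":0.06},{"dx":0.26,"dy":1,"dz":0,"rx":0,"ry":0,"rz":0.06},{"dx":0.26,"dy":1,"dz":0,"rx":0,"ry":0,"rz":0.06},{"dx":0.26,"dy":1,"dz":0,"rx":0,"ry":0,"rz":0.06},{"dx":0.26,"dy":1,"dz":0,"rx":0,"ry":0,"rz":0.06}]'

```text
t: 6.55
tcp_pos: [0.4694, -0.1713, 0.1096]
tool_rot: [0.963, -0.268, -0.0, 0.0]
force: [0.5, 0.5, -0.7]
finger_gap: 0.178
gripper_force: 39.2
```

Call:
move_arm --targets '[{"dx":0.26,"dy":1,"dz":0,"rx":0,"ry":0,"rz":0.06},{"dx":0.26,"dy":1,"dz":0,"rx":0,"ry":0,"rz":0.06},{"dx":0.26,"dy":1,"dz":0,"rx":0,"ry":0,"rz":0.06},{"dx":0.26,"dy":1,"dz":0,"rx":0,"ry":0,"rz":0.06},{"dx":0.26,"dy":1,"dz":0,"rx":0,"ry":0,"rz":0.06},{"dx":0.26,"dy":1,"dz":0,"rx":0,"ry":0,"rz":0.06},{"dx":0.26,"dy":1,"dz":0,"rx":0,"ry":0,"rz":0.06},{"dx":0.26,"dy":1,"dz":0,"rx":0,"ry":0,"rz":0.06},{"dx":0.26,"dy":1,"dz":0,"rx":0,"ry":0,"rz":0.06},{"dx":0.26,"dy":1,"dz":0,"rx":0,"ry":0,"rz":0.06}]'

```text
t: 7.8
tcp_pos: [0.5343, 0.0786, 0.1095]
tool_rot: [0.993, -0.114, -0.0, 0.0]
force: [-0.0, 1.1, -0.6]
finger_gap: 0.172
gripper_force: 39.2
```

Call:
move_arm --targets '[{"dx":0.26,"dy":1,"dz":0,"rx":0,"ry":0,"rz":0.06},{"dx":0.26,"dy":1,"dz":0,"rx":0,"ry":0,"rz":0.06},{"dx":0.26,"dy":1,"dz":0,"rx":0,"ry":0,"rz":0.06},{"dx":0.26,"dy":1,"dz":0,"rx":0,"ry":0,"rz":0.06},{"dx":0.26,"dy":1,"dz":0,"rx":0,"ry":0,"rz":0.06},{"dx":0.26,"dy":1,"dz":0,"rx":0,"ry":0,"rz":0.06},{"dx":0.26,"dy":1,"dz":0,"rx":0,"ry":0,"rz":0.06},{"dx":0.26,"dy":1,"dz":-0.3,"rx":0,"ry":0,"rz":0.06},{"dx":0.26,"dy":1,"dz":-0.5,"rx":0,"ry":0,"rz":0.06},{"dx":0.2,"dy":1,"dz":-0.5,"rx":0,"ry":0,"rz":0.04}]'

```text
t: 9.05
tcp_pos: [0.5979, 0.3284, 0.0766]
tool_rot: [0.999, 0.037, -0.0, 0.0]
force: [0.1, -0.5, -0.3]
finger_gap: 0.176
gripper_force: 39.2
```

```bash
python3 snap.py 2
python3 - <<'E'
from station import sensors
s=sensors.sense();print(s['t'],s['tcp_pos'],s['tool_rot'].round(4),s['finger_gap'],s['gripper_force'])
E
```

```text
9.15 [0.59692238 0.32975098 0.07538264] [ 9.993e-01  3.820e-02 -9.000e-04 -0.000e+00] 0.17681579672891382 39.23042714595795
```

View pics/side_2.png

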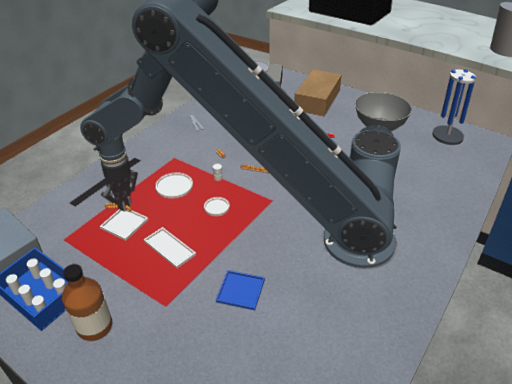

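The side view shows the fork in the gripper above the square tray at about (118,205), with its prongs pointing away from the base.

Call:
move_arm --targets '[{"dx":0,"dy":0,"dz":-0.6,"rx":0,"ry":0,"rz":0},{"dx":0,"dy":0,"dz":-0.6,"rx":0,"ry":0,"rz":0},{"dx":0,"dy":0,"dz":-0.5,"rx":0,"ry":0,"rz":0},{"dx":0,"dy":0,"dz":-0.4,"rx":0,"ry":0,"rz":0},{"dx":0,"dy":0,"dz":-0.3,"rx":0,"ry":0,"rz":0},{"dx":0,"dy":0,"dz":-0.2,"rx":0,"ry":0,"rz":0},{"dx":0,"dy":0,"dz":-0.1,"rx":0,"ry":0,"rz":0},{"dx":0,"dy":0,"dz":0,"rx":0,"ry":0,"rz":0},{"dx":0,"dy":0,"dz":0,"rx":0,"ry":0,"rz":0},{"dx":0,"dy":0,"dz":0,"rx":0,"ry":0,"rz":0}]'

```text
t: 10.4
tcp_pos: [0.5981, 0.3279, 0.0097]
tool_rot: [0.999, 0.037, 0.0, -0.0]
force: [0.4, 0.5, -0.6]
finger_gap: 0.168
gripper_force: 39.2
```

Run:
```python
from h import *
from station import sensors
b=cams.snapshot("side")[150:270,50:210];s=sensors.sense();print(s['tcp_pos'],s['force'])
cv2.imwrite("pics/c3.png",cv2.resize(b,None,fx=5,fy=5,interpolation=2)[:,:,::-1])
```

```text
[0.59805639 0.32789462 0.0096122 ] [-1.15712017 -0.63619725 -1.13335581]
```

View pics/c3.png

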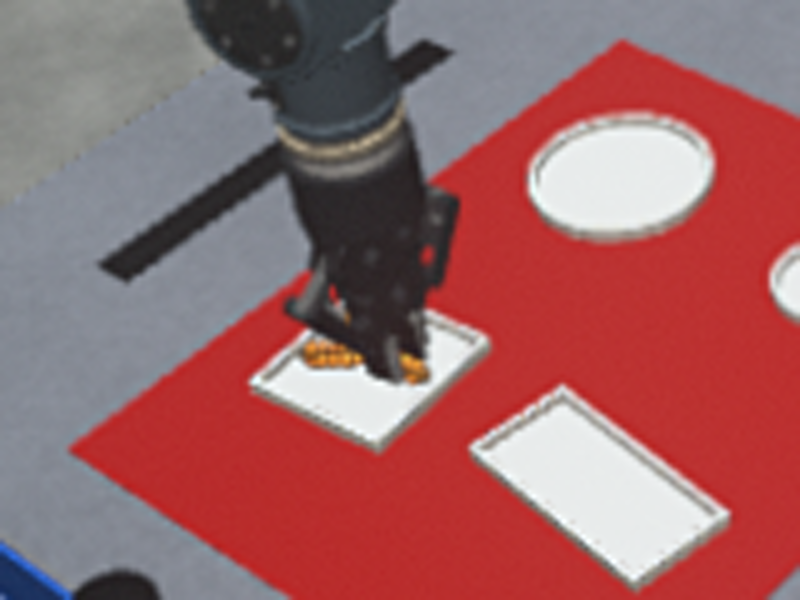

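The fork is inside the tray: its stem end is at crop (425,375), clear of the rim, and about 2 mm above the floor.

Call:
move_arm --targets '[{"dx":0,"dy":0,"dz":-0.04,"rx":0,"ry":0,"rz":0},{"dx":0,"dy":0,"dz":-0.04,"rx":0,"ry":0,"rz":0},{"dx":0,"dy":0,"dz":0,"rx":0,"ry":0,"rz":0},{"dx":0,"dy":0,"dz":0,"rx":0,"ry":0,"rz":0},{"dx":0,"dy":0,"dz":0,"rx":0,"ry":0,"rz":0},{"dx":0,"dy":0,"dz":0,"rx":0,"ry":0,"rz":0},{"dx":0,"dy":0,"dz":0,"rx":0,"ry":0,"rz":0},{"dx":0,"dy":0,"dz":0,"rx":0,"ry":0,"rz":0},{"dx":0,"dy":0,"dz":0,"rx":0,"ry":0,"rz":0},{"dx":0,"dy":0,"dz":0,"rx":0,"ry":0,"rz":0}]'

```text
t: 11.7
tcp_pos: [0.5979, 0.3278, 0.0076]
tool_rot: [0.999, 0.037, 0.0, -0.0]
force: [-0.9, -0.6, 6.0]
finger_gap: 0.177
gripper_force: 39.9
```

Call:
move_arm --targets '[{"dx":0,"dy":0,"dz":0,"rx":0,"ry":0,"rz":0},{"dx":0,"dy":0,"dz":0,"rx":0,"ry":0,"rz":0},{"dx":0,"dy":0,"dz":0,"rx":0,"ry":0,"rz":0},{"dx":0,"dy":0,"dz":0,"rx":0,"ry":0,"rz":0},{"dx":0,"dy":0,"dz":0,"rx":0,"ry":0,"rz":0},{"dx":0,"dy":0,"dz":0.3,"rx":0,"ry":0,"rz":0},{"dx":0,"dy":0,"dz":0.7,"rx":0,"ry":0,"rz":0},{"dx":0,"dy":0,"dz":1,"rx":0,"ry":0,"rz":0},{"dx":0,"dy":0,"dz":1,"rx":0,"ry":0,"rz":0},{"dx":0,"dy":0,"dz":1,"rx":0,"ry":0,"rz":0}]' --claw 34

```text
t: 12.95
tcp_pos: [0.5983, 0.328, 0.1098]
tool_rot: [0.999, 0.037, 0.001, -0.0]
force: [-0.1, 0.8, 0.4]
finger_gap: 0.337
gripper_force: 0.0
```

Call:
move_arm --targets '[{"dx":-0.06,"dy":-1,"dz":0,"rx":0,"ry":0,"rz":-0.035},{"dx":-0.06,"dy":-1,"dz":0,"rx":0,"ry":0,"rz":-0.035},{"dx":-0.06,"dy":-1,"dz":0,"rx":0,"ry":0,"rz":-0.035},{"dx":-0.06,"dy":-1,"dz":0,"rx":0,"ry":0,"rz":-0.035},{"dx":-0.06,"dy":-1,"dz":0,"rx":0,"ry":0,"rz":-0.035},{"dx":-0.06,"dy":-1,"dz":0,"rx":0,"ry":0,"rz":-0.035},{"dx":-0.06,"dy":-1,"dz":0,"rx":0,"ry":0,"rz":-0.035},{"dx":-0.06,"dy":-1,"dz":0,"rx":0,"ry":0,"rz":-0.035},{"dx":-0.06,"dy":-1,"dz":0,"rx":0,"ry":0,"rz":-0.035},{"dx":-0.06,"dy":-1,"dz":0,"rx":0,"ry":0,"rz":-0.035}]' --claw 50

```text
t: 14.2
tcp_pos: [0.5816, 0.0754, 0.1063]
tool_rot: [0.998, -0.056, -0.001, 0.0]
force: [0.3, -0.6, -0.0]
finger_gap: 0.5
gripper_force: 0.0
```

Call:
move_arm --targets '[{"dx":-0.06,"dy":-1,"dz":0,"rx":0,"ry":0,"rz":-0.035},{"dx":-0.06,"dy":-1,"dz":0,"rx":0,"ry":0,"rz":-0.035},{"dx":-0.06,"dy":-1,"dz":0,"rx":0,"ry":0,"rz":-0.035},{"dx":-0.06,"dy":-1,"dz":0,"rx":0,"ry":0,"rz":-0.035},{"dx":-0.06,"dy":-1,"dz":0,"rx":0,"ry":0,"rz":-0.035},{"dx":-0.06,"dy":-1,"dz":0,"rx":0,"ry":0,"rz":-0.035},{"dx":-0.06,"dy":-1,"dz":0,"rx":0,"ry":0,"rz":-0.035},{"dx":-0.06,"dy":-1,"dz":0,"rx":0,"ry":0,"rz":-0.035},{"dx":-0.06,"dy":-1,"dz":0,"rx":0,"ry":0,"rz":-0.035},{"dx":-0.06,"dy":-1,"dz":0,"rx":0,"ry":0,"rz":-0.035}]'

```text
t: 15.45
tcp_pos: [0.566, -0.174, 0.1063]
tool_rot: [0.989, -0.147, -0.001, -0.0]
force: [-0.3, -0.7, -1.0]
finger_gap: 0.501
gripper_force: 0.0
```

Call:
move_arm --targets '[{"dx":-0.06,"dy":-0.95,"dz":0,"rx":0,"ry":0,"rz":-0.03},{"dx":-0.06,"dy":-0.95,"dz":0,"rx":0,"ry":0,"rz":-0.03},{"dx":-0.06,"dy":-0.95,"dz":0,"rx":0,"ry":0,"rz":-0.03},{"dx":-0.06,"dy":-0.95,"dz":0,"rx":0,"ry":0,"rz":-0.03},{"dx":-0.06,"dy":-0.95,"dz":-0.2,"rx":0,"ry":0,"rz":-0.03},{"dx":-0.06,"dy":-0.95,"dz":-0.4,"rx":0,"ry":0,"rz":-0.03},{"dx":-0.06,"dy":-0.95,"dz":-0.4,"rx":0,"ry":0,"rz":-0.03},{"dx":0,"dy":0,"dz":-0.4,"rx":0,"ry":0,"rz":0},{"dx":0,"dy":0,"dz":-0.4,"rx":0,"ry":0,"rz":0},{"dx":0,"dy":0,"dz":0,"rx":0,"ry":0,"rz":0}]'

```text
t: 16.7
tcp_pos: [0.5566, -0.3367, 0.0609]
tool_rot: [0.98, -0.199, -0.002, -0.001]
force: [0.1, -0.6, 0.6]
finger_gap: 0.503
gripper_force: 0.0
```

Run:
```python
from h import *
from station import sensors
a=cams.snapshot("top");b=cams.snapshot("side")
a1=cv2.resize(a[80:205,80:245],(400,300),interpolation=2);a2=cv2.resize(a[100:220,330:490],(400,300),interpolation=2)
b1=cv2.resize(b[100:220,220:380],(800,600),interpolation=2)[:300,:]
cv2.imwrite("pics/c4.png",np.vstack([np.hstack([a1,a2]),b1])[:,:,::-1])
s=sensors.sense();print(s['t'],s['tcp_pos'],s['tool_rot'],s['finger_gap'])
```

```text
16.8 [ 0.55756076 -0.33745917  0.06220406] [ 9.79943836e-01 -1.99273642e-01 -2.25545934e-04 -2.05893479e-04] 0.5024005961310501
```

View pics/c4.png

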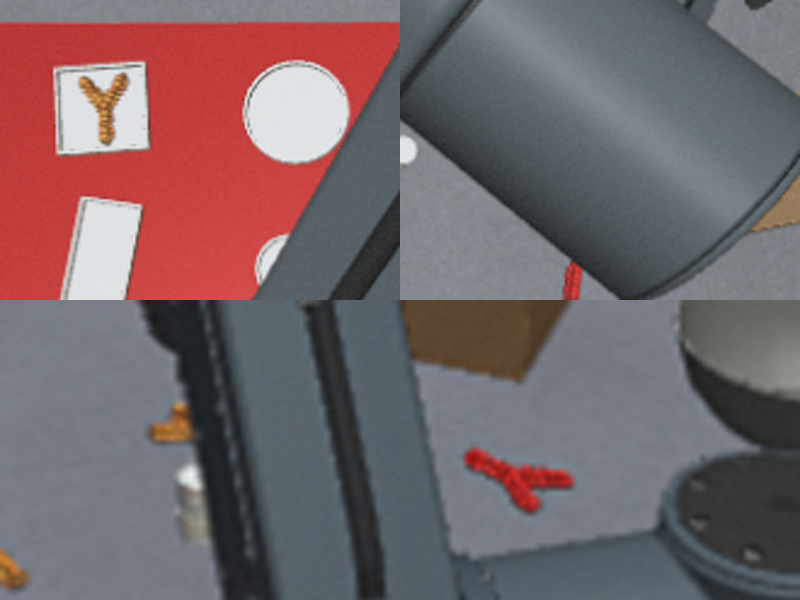

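The fork lies centred in the square tray at crop (105,105), clear of the rims. The arm hides the trident here.

Call:
move_arm --targets '[{"dx":0,"dy":0,"dz":-0.5,"rx":0,"ry":0,"rz":0},{"dx":0,"dy":0,"dz":-0.5,"rx":0,"ry":0,"rz":0},{"dx":0,"dy":0,"dz":-0.5,"rx":0,"ry":0,"rz":0},{"dx":0,"dy":0,"dz":-0.4,"rx":0,"ry":0,"rz":0},{"dx":0,"dy":0,"dz":-0.36,"rx":0,"ry":0,"rz":0},{"dx":0,"dy":0,"dz":0,"rx":0,"ry":0,"rz":0},{"dx":0,"dy":0,"dz":0,"rx":0,"ry":0,"rz":0},{"dx":0,"dy":0,"dz":0,"rx":0,"ry":0,"rz":0},{"dx":0,"dy":0,"dz":0,"rx":0,"ry":0,"rz":0},{"dx":0,"dy":0,"dz":0,"rx":0,"ry":0,"rz":0}]'

```text
t: 18.05
tcp_pos: [0.5575, -0.3385, 0.0061]
tool_rot: [0.98, -0.2, 0.0, 0.0]
force: [0.1, -0.3, 0.0]
finger_gap: 0.499
gripper_force: 0.0
```

Call:
move_arm --targets '[{"dx":0,"dy":0,"dz":0,"rx":0,"ry":0,"rz":0},{"dx":0,"dy":0,"dz":0,"rx":0,"ry":0,"rz":0},{"dx":0,"dy":0,"dz":0,"rx":0,"ry":0,"rz":0},{"dx":0,"dy":0,"dz":0,"rx":0,"ry":0,"rz":0},{"dx":0,"dy":0,"dz":0,"rx":0,"ry":0,"rz":0},{"dx":0,"dy":0,"dz":0,"rx":0,"ry":0,"rz":0},{"dx":0,"dy":0,"dz":0,"rx":0,"ry":0,"rz":0},{"dx":0,"dy":0,"dz":0,"rx":0,"ry":0,"rz":0},{"dx":0,"dy":0,"dz":0,"rx":0,"ry":0,"rz":0},{"dx":0,"dy":0,"dz":0,"rx":0,"ry":0,"rz":0}]' --claw 0 --newtons 40

```text
t: 19.3
tcp_pos: [0.5576, -0.3385, 0.006]
tool_rot: [0.98, -0.2, 0.0, 0.0]
force: [0.3, 1.5, 4.5]
finger_gap: 0.173
gripper_force: 39.9
```

Call:
move_arm --targets '[{"dx":0,"dy":0,"dz":0.5,"rx":0,"ry":0,"rz":0},{"dx":0,"dy":0,"dz":1,"rx":0,"ry":0,"rz":0},{"dx":0,"dy":0,"dz":1,"rx":0,"ry":0,"rz":0},{"dx":0,"dy":0,"dz":1,"rx":0,"ry":0,"rz":0},{"dx":0.1,"dy":1,"dz":0.5,"rx":0,"ry":0,"rz":0},{"dx":0.1,"dy":1,"dz":0.2,"rx":0,"ry":0,"rz":0},{"dx":0.1,"dy":1,"dz":0,"rx":0,"ry":0,"rz":0},{"dx":0.1,"dy":1,"dz":0,"rx":0,"ry":0,"rz":0},{"dx":0.1,"dy":1,"dz":0,"rx":0,"ry":0,"rz":0},{"dx":0.1,"dy":1,"dz":0,"rx":0,"ry":0,"rz":0}]'

```text
t: 20.55
tcp_pos: [0.5723, -0.1863, 0.1103]
tool_rot: [0.98, -0.2, -0.0, -0.0]
force: [-0.8, -1.2, -0.3]
finger_gap: 0.175
gripper_force: 39.2
```

Call:
move_arm --targets '[{"dx":0.09,"dy":1,"dz":0,"rx":0,"ry":0,"rz":0},{"dx":0.09,"dy":1,"dz":0,"rx":0,"ry":0,"rz":0},{"dx":0.09,"dy":1,"dz":0,"rx":0,"ry":0,"rz":0},{"dx":0.09,"dy":1,"dz":0,"rx":0,"ry":0,"rz":0},{"dx":0.09,"dy":1,"dz":0,"rx":0,"ry":0,"rz":0},{"dx":0.09,"dy":1,"dz":0,"rx":0,"ry":0,"rz":0},{"dx":0.09,"dy":1,"dz":0,"rx":0,"ry":0,"rz":0},{"dx":0.09,"dy":1,"dz":0,"rx":0,"ry":0,"rz":0},{"dx":0.09,"dy":1,"dz":0,"rx":0,"ry":0,"rz":0},{"dx":0.09,"dy":1,"dz":0,"rx":0,"ry":0,"rz":0}]'

```text
t: 21.8
tcp_pos: [0.5944, 0.0634, 0.1104]
tool_rot: [0.98, -0.2, -0.0, 0.0]
force: [0.1, -0.1, -0.7]
finger_gap: 0.174
gripper_force: 39.2
```

Call:
move_arm --targets '[{"dx":0,"dy":1,"dz":0,"rx":0,"ry":0,"rz":0},{"dx":0,"dy":0.7,"dz":0,"rx":0,"ry":0,"rz":0},{"dx":0,"dy":0.4,"dz":-0.2,"rx":0,"ry":0,"rz":0},{"dx":0,"dy":0.1,"dz":-0.5,"rx":0,"ry":0,"rz":0},{"dx":0,"dy":0,"dz":-0.5,"rx":0,"ry":0,"rz":0},{"dx":0,"dy":0,"dz":-0.5,"rx":0,"ry":0,"rz":0},{"dx":0,"dy":0,"dz":-0.3,"rx":0,"ry":0,"rz":0},{"dx":0,"dy":0,"dz":-0.2,"rx":0,"ry":0,"rz":0},{"dx":0,"dy":0,"dz":0,"rx":0,"ry":0,"rz":0},{"dx":0,"dy":0,"dz":0,"rx":0,"ry":0,"rz":0}]'

```text
t: 23.05
tcp_pos: [0.5953, 0.1165, 0.0562]
tool_rot: [0.98, -0.2, 0.0, -0.0]
force: [-0.0, -0.1, -0.4]
finger_gap: 0.172
gripper_force: 39.2
```

Run:
```python
from h import *
from station import sensors
b=cams.snapshot("side")[110:230,110:270]
cv2.imwrite("pics/c5.png",cv2.resize(b,None,fx=5,fy=5,interpolation=2)[:,:,::-1])
s=sensors.sense();print(s['t'],s['tcp_pos'],s['tool_rot'],s['finger_gap'])
```

```text
23.1 [0.59528649 0.11655088 0.05625397] [ 9.79829582e-01 -1.99834279e-01  4.92240705e-04 -9.88144919e-05] 0.17457494937581228
```

View pics/c5.png

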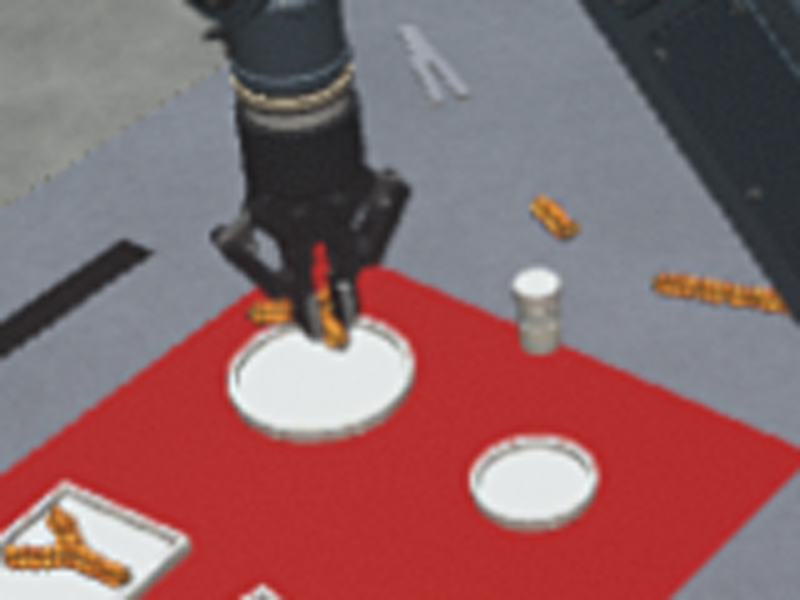

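The trident is held level just above the large dish, with its stem end at crop (340,340). The fork is flat at (65,550) and the vials are untouched.

Call:
move_arm --targets '[{"dx":0,"dy":0,"dz":-0.4,"rx":0,"ry":0,"rz":0},{"dx":0,"dy":0,"dz":-0.4,"rx":0,"ry":0,"rz":0},{"dx":0,"dy":0,"dz":-0.4,"rx":0,"ry":0,"rz":0},{"dx":0,"dy":0,"dz":-0.3,"rx":0,"ry":0,"rz":0},{"dx":0,"dy":0,"dz":-0.2,"rx":0,"ry":0,"rz":0},{"dx":0,"dy":0,"dz":-0.1,"rx":0,"ry":0,"rz":0},{"dx":0,"dy":0,"dz":-0.1,"rx":0,"ry":0,"rz":0},{"dx":0,"dy":0,"dz":0,"rx":0,"ry":0,"rz":0},{"dx":0,"dy":0,"dz":0,"rx":0,"ry":0,"rz":0},{"dx":0,"dy":0,"dz":0,"rx":0,"ry":0,"rz":0}]'

```text
t: 24.35
tcp_pos: [0.5951, 0.1166, 0.009]
tool_rot: [0.98, -0.2, 0.0, -0.0]
force: [-1.9, 0.6, 5.9]
finger_gap: 0.174
gripper_force: 39.9
```

Call:
move_arm --targets '[{"dx":0,"dy":0,"dz":0,"rx":0,"ry":0,"rz":0},{"dx":0,"dy":0,"dz":0,"rx":0,"ry":0,"rz":0},{"dx":0,"dy":0,"dz":0,"rx":0,"ry":0,"rz":0},{"dx":0,"dy":0,"dz":0,"rx":0,"ry":0,"rz":0},{"dx":0,"dy":0,"dz":0,"rx":0,"ry":0,"rz":0},{"dx":0,"dy":0,"dz":0.3,"rx":0,"ry":0,"rz":0},{"dx":0,"dy":0,"dz":0.7,"rx":0,"ry":0,"rz":0},{"dx":0,"dy":0,"dz":1,"rx":0,"ry":0,"rz":0},{"dx":0,"dy":0,"dz":1,"rx":0,"ry":0,"rz":0},{"dx":0,"dy":0,"dz":1,"rx":0,"ry":0,"rz":0}]' --claw 34

```text
t: 25.6
tcp_pos: [0.5952, 0.1166, 0.1106]
tool_rot: [0.98, -0.2, 0.001, -0.0]
force: [-0.4, 0.9, 0.9]
finger_gap: 0.338
gripper_force: 0.0
```

Call:
move_arm --targets '[{"dx":0,"dy":-1,"dz":0,"rx":0,"ry":0,"rz":0},{"dx":0,"dy":-1,"dz":0,"rx":0,"ry":0,"rz":0},{"dx":0,"dy":-1,"dz":0,"rx":0,"ry":0,"rz":0},{"dx":0,"dy":-1,"dz":0,"rx":0,"ry":0,"rz":0},{"dx":0,"dy":-1,"dz":0,"rx":0,"ry":0,"rz":0},{"dx":0,"dy":-1,"dz":0,"rx":0,"ry":0,"rz":0},{"dx":0,"dy":-1,"dz":0,"rx":0,"ry":0,"rz":0},{"dx":0,"dy":-1,"dz":-0.5,"rx":0,"ry":0,"rz":0},{"dx":0,"dy":-1,"dz":-0.5,"rx":0,"ry":0,"rz":0},{"dx":0,"dy":-0.36,"dz":-0.5,"rx":0,"ry":0,"rz":0}]' --claw 50

```text
t: 26.85
tcp_pos: [0.5956, -0.119, 0.0718]
tool_rot: [0.98, -0.201, 0.001, 0.0]
force: [0.3, 0.2, 0.4]
finger_gap: 0.5
gripper_force: 0.0
```

Run:
```python
from h import *
from station import sensors
a=cams.snapshot("top")
for c,p in blobs(golden(a),20,900,(80,80,250,245)):
    w=ray("top",p,.013)*1000;print(c.round(),len(p),w.mean(0).round(1),w.min(0).round(),w.max(0).round())
for c,p in blobs(golden(a),40,900,(250,100,400,230)):
    w=ray("top",p,.010)*1000;r=cv2.minAreaRect(w.astype(np.float32));print(c.round(),len(p),r)
s=sensors.sense();print(s['t'],s['tcp_pos'],s['tool_rot'],s['finger_gap'])
```

```text
[285. 197.] 109 ((417.39910888671875, -119.49816131591797), (57.23393630981445, 17.24289894104004), 15.093998908996582)
26.9 [ 0.59448725 -0.11906132  0.06982283] [ 9.79648297e-01 -2.00721424e-01 -3.34835502e-04  1.06749362e-04] 0.49655094239349
```

Call:
move_arm --targets '[{"dx":0,"dy":0.05,"dz":-0.5,"rx":0,"ry":0,"rz":0},{"dx":0,"dy":0,"dz":-0.6,"rx":0,"ry":0,"rz":0},{"dx":0,"dy":0,"dz":-0.6,"rx":0,"ry":0,"rz":0},{"dx":0,"dy":0,"dz":-0.5,"rx":0,"ry":0,"rz":0},{"dx":0,"dy":0,"dz":-0.4,"rx":0,"ry":0,"rz":0},{"dx":0,"dy":0,"dz":0,"rx":0,"ry":0,"rz":0},{"dx":0,"dy":0,"dz":0,"rx":0,"ry":0,"rz":0},{"dx":0,"dy":0,"dz":0,"rx":0,"ry":0,"rz":0},{"dx":0,"dy":0,"dz":0,"rx":0,"ry":0,"rz":0},{"dx":0,"dy":0,"dz":0,"rx":0,"ry":0,"rz":0}]'

```text
t: 28.15
tcp_pos: [0.5951, -0.1163, 0.0061]
tool_rot: [0.98, -0.2, 0.0, 0.0]
force: [1.0, -0.5, 0.0]
finger_gap: 0.501
gripper_force: 0.0
```

Call:
move_arm --targets '[{"dx":0,"dy":0,"dz":0,"rx":0,"ry":0,"rz":0},{"dx":0,"dy":0,"dz":0,"rx":0,"ry":0,"rz":0},{"dx":0,"dy":0,"dz":0,"rx":0,"ry":0,"rz":0},{"dx":0,"dy":0,"dz":0,"rx":0,"ry":0,"rz":0},{"dx":0,"dy":0,"dz":0,"rx":0,"ry":0,"rz":0},{"dx":0,"dy":0,"dz":0,"rx":0,"ry":0,"rz":0},{"dx":0,"dy":0,"dz":0,"rx":0,"ry":0,"rz":0},{"dx":0,"dy":0,"dz":0,"rx":0,"ry":0,"rz":0},{"dx":0,"dy":0,"dz":0,"rx":0,"ry":0,"rz":0},{"dx":0,"dy":0,"dz":0,"rx":0,"ry":0,"rz":0}]' --claw 0 --newtons 40

```text
t: 29.4
tcp_pos: [0.5952, -0.1163, 0.0061]
tool_rot: [0.98, -0.2, 0.0, 0.0]
force: [0.4, 0.2, 5.7]
finger_gap: 0.193
gripper_force: 41.4
```

Call:
move_arm --targets '[{"dx":0,"dy":0,"dz":0.5,"rx":0,"ry":0,"rz":0},{"dx":0,"dy":0,"dz":1,"rx":0,"ry":0,"rz":0},{"dx":0,"dy":0,"dz":1,"rx":0,"ry":0,"rz":0},{"dx":0,"dy":0,"dz":1,"rx":0,"ry":0,"rz":0},{"dx":-0.6,"dy":0.9,"dz":0.5,"rx":0,"ry":0,"rz":0},{"dx":-0.7,"dy":1,"dz":0.2,"rx":0,"ry":0,"rz":0},{"dx":-0.7,"dy":1,"dz":0,"rx":0,"ry":0,"rz":0},{"dx":-0.7,"dy":1,"dz":0,"rx":0,"ry":0,"rz":0},{"dx":-0.7,"dy":1,"dz":0,"rx":0,"ry":0,"rz":0},{"dx":-0.7,"dy":1,"dz":0,"rx":0,"ry":0,"rz":0}]'

```text
t: 30.65
tcp_pos: [0.4915, 0.0321, 0.111]
tool_rot: [0.98, -0.2, -0.0, -0.0]
force: [-0.5, 0.8, -0.0]
finger_gap: 0.194
gripper_force: 40.7
```

Call:
move_arm --targets '[{"dx":-0.7,"dy":1,"dz":0,"rx":0,"ry":0,"rz":0},{"dx":-0.7,"dy":1,"dz":0,"rx":0,"ry":0,"rz":0},{"dx":-0.6,"dy":0.8,"dz":-0.2,"rx":0,"ry":0,"rz":0},{"dx":-0.44,"dy":0.49,"dz":-0.4,"rx":0,"ry":0,"rz":0},{"dx":0,"dy":0,"dz":-0.5,"rx":0,"ry":0,"rz":0},{"dx":0,"dy":0,"dz":-0.5,"rx":0,"ry":0,"rz":0},{"dx":0,"dy":0,"dz":-0.5,"rx":0,"ry":0,"rz":0},{"dx":0,"dy":0,"dz":0,"rx":0,"ry":0,"rz":0},{"dx":0,"dy":0,"dz":0,"rx":0,"ry":0,"rz":0},{"dx":0,"dy":0,"dz":0,"rx":0,"ry":0,"rz":0}]'

```text
t: 31.9
tcp_pos: [0.4317, 0.1134, 0.0586]
tool_rot: [0.98, -0.2, 0.0, -0.0]
force: [-0.4, -1.0, -0.1]
finger_gap: 0.192
gripper_force: 40.7
```

Run:
```python
from h import *
from station import sensors
b=cams.snapshot("side")[110:260,100:300]
cv2.imwrite("pics/c6.png",cv2.resize(b,None,fx=4,fy=4,interpolation=2)[:,:,::-1])
s=sensors.sense();print(s['t'],s['tcp_pos'],s['tool_rot'],s['finger_gap'])
```

```text
31.95 [0.43170406 0.11348761 0.0586316 ] [ 9.79814133e-01 -1.99910218e-01  4.02165517e-04 -8.85362458e-05] 0.19696498424376163
```

View pics/c6.png

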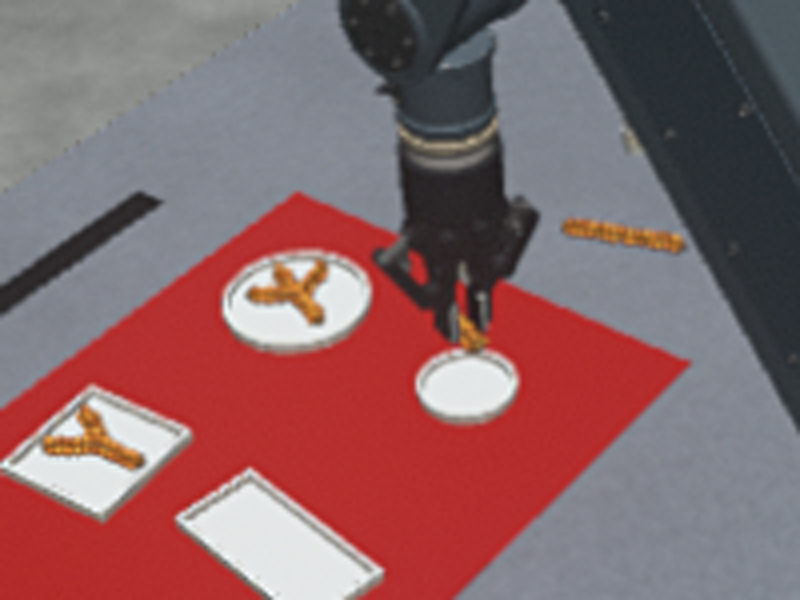

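The trident lies flat in the large dish and the fork in the square tray. The stub hangs over the small dish at (470,330).

Call:
move_arm --targets '[{"dx":0,"dy":0,"dz":-0.4,"rx":0,"ry":0,"rz":0},{"dx":0,"dy":0,"dz":-0.4,"rx":0,"ry":0,"rz":0},{"dx":0,"dy":0,"dz":-0.4,"rx":0,"ry":0,"rz":0},{"dx":0,"dy":0,"dz":-0.3,"rx":0,"ry":0,"rz":0},{"dx":0,"dy":0,"dz":-0.28,"rx":0,"ry":0,"rz":0},{"dx":0,"dy":0,"dz":-0.1,"rx":0,"ry":0,"rz":0},{"dx":0,"dy":0,"dz":-0.1,"rx":0,"ry":0,"rz":0},{"dx":0,"dy":0,"dz":0,"rx":0,"ry":0,"rz":0},{"dx":0,"dy":0,"dz":0,"rx":0,"ry":0,"rz":0},{"dx":0,"dy":0,"dz":0,"rx":0,"ry":0,"rz":0}]'

```text
t: 33.2
tcp_pos: [0.4316, 0.1136, 0.009]
tool_rot: [0.98, -0.2, 0.0, -0.0]
force: [-0.0, 0.0, 3.0]
finger_gap: 0.195
gripper_force: 41.1
```

Call:
move_arm --targets '[{"dx":0,"dy":0,"dz":0,"rx":0,"ry":0,"rz":0},{"dx":0,"dy":0,"dz":0,"rx":0,"ry":0,"rz":0},{"dx":0,"dy":0,"dz":0,"rx":0,"ry":0,"rz":0},{"dx":0,"dy":0,"dz":0,"rx":0,"ry":0,"rz":0},{"dx":0,"dy":0,"dz":0,"rx":0,"ry":0,"rz":0},{"dx":0,"dy":0,"dz":0.3,"rx":0,"ry":0,"rz":0},{"dx":0,"dy":0,"dz":0.7,"rx":0,"ry":0,"rz":0},{"dx":0,"dy":0,"dz":1,"rx":0,"ry":0,"rz":0},{"dx":0,"dy":0,"dz":1,"rx":0,"ry":0,"rz":0},{"dx":0,"dy":0,"dz":1,"rx":0,"ry":0,"rz":0}]' --claw 30

```text
t: 34.45
tcp_pos: [0.4311, 0.1136, 0.11]
tool_rot: [0.98, -0.2, 0.0, -0.0]
force: [-0.2, -1.2, -0.9]
finger_gap: 0.298
gripper_force: 0.0
```

Call:
move_arm --targets '[{"dx":0.03,"dy":-0.9,"dz":0,"rx":0,"ry":0,"rz":0.138},{"dx":0.03,"dy":-0.9,"dz":0,"rx":0,"ry":0,"rz":0.138},{"dx":0.03,"dy":-0.9,"dz":0,"rx":0,"ry":0,"rz":0.138},{"dx":0.03,"dy":-0.9,"dz":0,"rx":0,"ry":0,"rz":0.138},{"dx":0.03,"dy":-0.9,"dz":0,"rx":0,"ry":0,"rz":0.138},{"dx":0.03,"dy":-0.9,"dz":0,"rx":0,"ry":0,"rz":0.138},{"dx":0.03,"dy":-0.9,"dz":0,"rx":0,"ry":0,"rz":0.138},{"dx":0.03,"dy":-0.9,"dz":0,"rx":0,"ry":0,"rz":0.138},{"dx":0.03,"dy":-0.9,"dz":0,"rx":0,"ry":0,"rz":0.138},{"dx":0.03,"dy":-0.9,"dz":0,"rx":0,"ry":0,"rz":0.138}]' --claw 50

```text
t: 35.7
tcp_pos: [0.4387, -0.1121, 0.1093]
tool_rot: [0.987, 0.161, 0.0, 0.0]
force: [-0.4, -0.1, 0.3]
finger_gap: 0.502
gripper_force: 0.0
```

Call:
move_arm --targets '[{"dx":0,"dy":0,"dz":0,"rx":0,"ry":0,"rz":0},{"dx":0,"dy":0,"dz":-0.4,"rx":0,"ry":0,"rz":0},{"dx":0,"dy":0,"dz":-0.7,"rx":0,"ry":0,"rz":0},{"dx":0,"dy":0,"dz":-0.9,"rx":0,"ry":0,"rz":0},{"dx":0,"dy":0,"dz":-0.5,"rx":0,"ry":0,"rz":0},{"dx":0,"dy":0,"dz":0,"rx":0,"ry":0,"rz":0},{"dx":0,"dy":0,"dz":0,"rx":0,"ry":0,"rz":0},{"dx":0,"dy":0,"dz":0,"rx":0,"ry":0,"rz":0},{"dx":0,"dy":0,"dz":0,"rx":0,"ry":0,"rz":0},{"dx":0,"dy":0,"dz":0,"rx":0,"ry":0,"rz":0}]'

```text
t: 36.95
tcp_pos: [0.4391, -0.1116, 0.0466]
tool_rot: [0.987, 0.159, 0.0, 0.0]
force: [0.4, -0.8, 1.1]
finger_gap: 0.499
gripper_force: 0.0
```

Run:
```python
from h import *
from station import sensors
a=cams.snapshot("top");b=cams.snapshot("side")
a1=cv2.resize(a[80:230,80:280],(400,300),interpolation=2)
b1=cv2.resize(b[110:230,130:290],(400,300),interpolation=2)
cv2.imwrite("pics/c7.png",np.hstack([a1,b1])[:,:,::-1])
s=sensors.sense();print(s['t'],s['tcp_pos'],s['tool_rot'],s['finger_gap'])
```

```text
37.05 [ 0.43898855 -0.11152795  0.04648806] [9.87223508e-01 1.59341481e-01 1.53619432e-04 1.16101201e-04] 0.4987410285164392
```

View pics/c7.png

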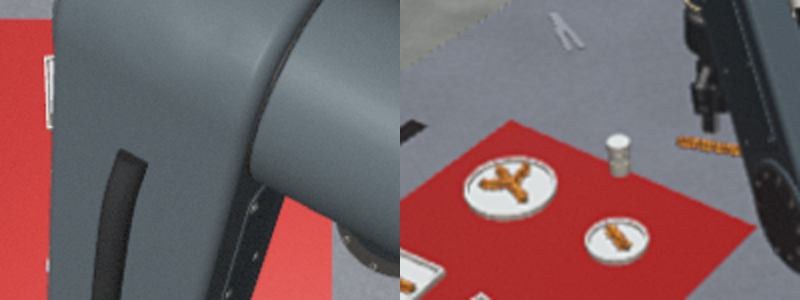

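The stub lies flat in the small dish and the trident in the large one. The gripper is above the straight coral, and vial_b is standing.

Call:
move_arm --targets '[{"dx":0,"dy":0,"dz":-0.4,"rx":0,"ry":0,"rz":0},{"dx":0,"dy":0,"dz":-0.4,"rx":0,"ry":0,"rz":0},{"dx":0,"dy":0,"dz":-0.4,"rx":0,"ry":0,"rz":0},{"dx":0,"dy":0,"dz":-0.3,"rx":0,"ry":0,"rz":0},{"dx":0,"dy":0,"dz":-0.14,"rx":0,"ry":0,"rz":0},{"dx":0,"dy":0,"dz":0,"rx":0,"ry":0,"rz":0},{"dx":0,"dy":0,"dz":0,"rx":0,"ry":0,"rz":0},{"dx":0,"dy":0,"dz":0,"rx":0,"ry":0,"rz":0},{"dx":0,"dy":0,"dz":0,"rx":0,"ry":0,"rz":0},{"dx":0,"dy":0,"dz":0,"rx":0,"ry":0,"rz":0}]'

```text
t: 38.3
tcp_pos: [0.439, -0.1115, 0.0054]
tool_rot: [0.987, 0.159, 0.0, 0.0]
force: [0.0, -0.2, -0.5]
finger_gap: 0.501
gripper_force: 0.0
```

Call:
move_arm --targets '[{"dx":0,"dy":0,"dz":0,"rx":0,"ry":0,"rz":0},{"dx":0,"dy":0,"dz":0,"rx":0,"ry":0,"rz":0},{"dx":0,"dy":0,"dz":0,"rx":0,"ry":0,"rz":0},{"dx":0,"dy":0,"dz":0,"rx":0,"ry":0,"rz":0},{"dx":0,"dy":0,"dz":0,"rx":0,"ry":0,"rz":0},{"dx":0,"dy":0,"dz":0,"rx":0,"ry":0,"rz":0},{"dx":0,"dy":0,"dz":0,"rx":0,"ry":0,"rz":0},{"dx":0,"dy":0,"dz":0,"rx":0,"ry":0,"rz":0},{"dx":0,"dy":0,"dz":0,"rx":0,"ry":0,"rz":0},{"dx":0,"dy":0,"dz":0,"rx":0,"ry":0,"rz":0}]' --claw 0 --newtons 40

```text
t: 39.55
tcp_pos: [0.4389, -0.1115, 0.0055]
tool_rot: [0.987, 0.159, 0.0, 0.0]
force: [-0.6, 0.4, 5.0]
finger_gap: 0.175
gripper_force: 39.7
```

Call:
move_arm --targets '[{"dx":0,"dy":0,"dz":0.5,"rx":0,"ry":0,"rz":0},{"dx":0,"dy":0,"dz":1,"rx":0,"ry":0,"rz":0},{"dx":0,"dy":0,"dz":1,"rx":0,"ry":0,"rz":0},{"dx":0,"dy":0,"dz":1,"rx":0,"ry":0,"rz":0},{"dx":0,"dy":1,"dz":0.5,"rx":0,"ry":0,"rz":0},{"dx":0,"dy":1,"dz":0.2,"rx":0,"ry":0,"rz":0},{"dx":0,"dy":1,"dz":0,"rx":0,"ry":0,"rz":0},{"dx":0,"dy":1,"dz":0,"rx":0,"ry":0,"rz":0},{"dx":0,"dy":1,"dz":0,"rx":0,"ry":0,"rz":0},{"dx":0,"dy":1,"dz":0,"rx":0,"ry":0,"rz":0}]'

```text
t: 40.8
tcp_pos: [0.4386, 0.0394, 0.1107]
tool_rot: [0.987, 0.159, 0.0, -0.0]
force: [0.2, -0.1, -0.0]
finger_gap: 0.18
gripper_force: 39.1
```

Call:
move_arm --targets '[{"dx":-0.01,"dy":1,"dz":0,"rx":0,"ry":0,"rz":-0.09},{"dx":-0.01,"dy":1,"dz":0,"rx":0,"ry":0,"rz":-0.09},{"dx":-0.01,"dy":1,"dz":0,"rx":0,"ry":0,"rz":-0.09},{"dx":-0.01,"dy":1,"dz":0,"rx":0,"ry":0,"rz":-0.09},{"dx":-0.01,"dy":1,"dz":0,"rx":0,"ry":0,"rz":-0.09},{"dx":-0.01,"dy":1,"dz":0,"rx":0,"ry":0,"rz":-0.09},{"dx":-0.01,"dy":1,"dz":0,"rx":0,"ry":0,"rz":-0.09},{"dx":-0.01,"dy":1,"dz":0,"rx":0,"ry":0,"rz":-0.09},{"dx":-0.01,"dy":1,"dz":0,"rx":0,"ry":0,"rz":-0.09},{"dx":-0.01,"dy":1,"dz":0,"rx":0,"ry":0,"rz":-0.09}]'

```text
t: 42.05
tcp_pos: [0.436, 0.2893, 0.1107]
tool_rot: [0.997, -0.076, -0.0, 0.0]
force: [0.4, 0.5, -1.5]
finger_gap: 0.169
gripper_force: 39.1
```

Call:
move_arm --targets '[{"dx":0,"dy":0.9,"dz":0,"rx":0,"ry":0,"rz":0},{"dx":0,"dy":0.5,"dz":-0.2,"rx":0,"ry":0,"rz":0},{"dx":0,"dy":0.14,"dz":-0.4,"rx":0,"ry":0,"rz":0},{"dx":0,"dy":0,"dz":-0.5,"rx":0,"ry":0,"rz":0},{"dx":0,"dy":0,"dz":-0.5,"rx":0,"ry":0,"rz":0},{"dx":0,"dy":0,"dz":-0.5,"rx":0,"ry":0,"rz":0},{"dx":0,"dy":0,"dz":0,"rx":0,"ry":0,"rz":0},{"dx":0,"dy":0,"dz":0,"rx":0,"ry":0,"rz":0},{"dx":0,"dy":0,"dz":0,"rx":0,"ry":0,"rz":0},{"dx":0,"dy":0,"dz":0,"rx":0,"ry":0,"rz":0}]'

```text
t: 43.3
tcp_pos: [0.4367, 0.3272, 0.0583]
tool_rot: [0.997, -0.075, 0.0, -0.0]
force: [-0.0, -0.6, 0.2]
finger_gap: 0.179
gripper_force: 39.1
```

Run:
```python
from h import *
from station import sensors
b=cams.snapshot("side")[110:260,100:300]
cv2.imwrite("pics/c8.png",cv2.resize(b,None,fx=4,fy=4,interpolation=2)[:,:,::-1])
s=sensors.sense();print(s['t'],s['tcp_pos'],s['tool_rot'],s['finger_gap'])
```

```text
43.35 [0.43659086 0.32720905 0.058195  ] [ 9.97150285e-01 -7.54397445e-02  3.33364799e-04 -2.06462175e-04] 0.17608587047263433
```

View pics/c8.png

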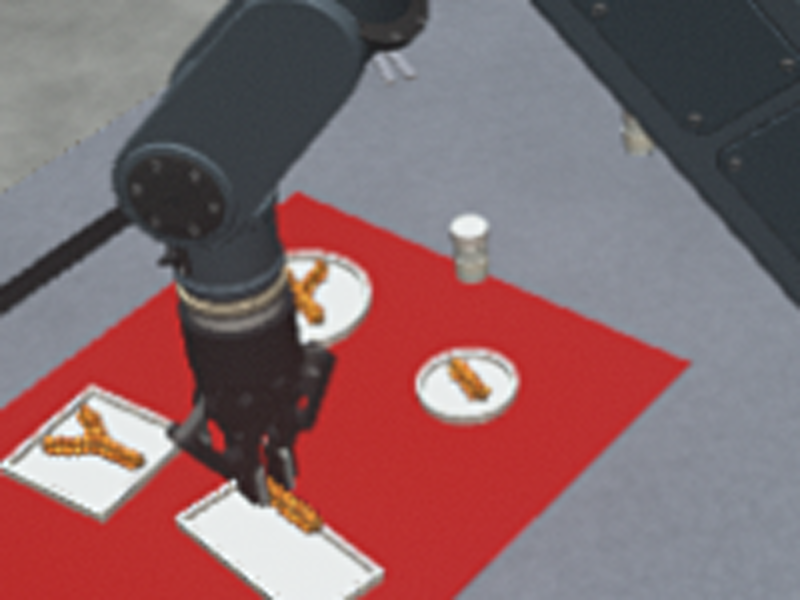

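The rod is aligned over the long tray at (290,505) and everything else is in place, so I will lower and release it.

Call:
move_arm --targets '[{"dx":0,"dy":0,"dz":-0.4,"rx":0,"ry":0,"rz":0},{"dx":0,"dy":0,"dz":-0.4,"rx":0,"ry":0,"rz":0},{"dx":0,"dy":0,"dz":-0.4,"rx":0,"ry":0,"rz":0},{"dx":0,"dy":0,"dz":-0.3,"rx":0,"ry":0,"rz":0},{"dx":0,"dy":0,"dz":-0.28,"rx":0,"ry":0,"rz":0},{"dx":0,"dy":0,"dz":-0.1,"rx":0,"ry":0,"rz":0},{"dx":0,"dy":0,"dz":-0.1,"rx":0,"ry":0,"rz":0},{"dx":0,"dy":0,"dz":0,"rx":0,"ry":0,"rz":0},{"dx":0,"dy":0,"dz":0,"rx":0,"ry":0,"rz":0},{"dx":0,"dy":0,"dz":0,"rx":0,"ry":0,"rz":0}]'

```text
t: 44.6
tcp_pos: [0.4367, 0.3272, 0.0086]
tool_rot: [0.997, -0.075, 0.0, -0.0]
force: [-1.2, 0.4, 1.7]
finger_gap: 0.168
gripper_force: 39.3
```

Call:
move_arm --targets '[{"dx":0,"dy":0,"dz":0,"rx":0,"ry":0,"rz":0},{"dx":0,"dy":0,"dz":0,"rx":0,"ry":0,"rz":0},{"dx":0,"dy":0,"dz":0,"rx":0,"ry":0,"rz":0},{"dx":0,"dy":0,"dz":0,"rx":0,"ry":0,"rz":0},{"dx":0,"dy":0,"dz":0,"rx":0,"ry":0,"rz":0},{"dx":0,"dy":0,"dz":0.3,"rx":0,"ry":0,"rz":0},{"dx":0,"dy":0,"dz":0.7,"rx":0,"ry":0,"rz":0},{"dx":0,"dy":0,"dz":1,"rx":0,"ry":0,"rz":0},{"dx":0,"dy":0,"dz":1,"rx":0,"ry":0,"rz":0},{"dx":0,"dy":0,"dz":1,"rx":0,"ry":0,"rz":0}]' --claw 28

```text
t: 45.85
tcp_pos: [0.4365, 0.3271, 0.1105]
tool_rot: [0.997, -0.075, 0.001, -0.0]
force: [-0.7, 0.4, 0.5]
finger_gap: 0.279
gripper_force: 0.0
```

Call:
move_arm --targets '[{"dx":0,"dy":0,"dz":1,"rx":0,"ry":0,"rz":0},{"dx":0,"dy":0,"dz":1,"rx":0,"ry":0,"rz":0},{"dx":0,"dy":-1,"dz":1,"rx":0,"ry":0,"rz":0},{"dx":0,"dy":-1,"dz":0,"rx":0,"ry":0,"rz":0},{"dx":0,"dy":-1,"dz":0,"rx":0,"ry":0,"rz":0},{"dx":0,"dy":-1,"dz":0,"rx":0,"ry":0,"rz":0},{"dx":0,"dy":-1,"dz":0,"rx":0,"ry":0,"rz":0},{"dx":0,"dy":-1,"dz":0,"rx":0,"ry":0,"rz":0},{"dx":0,"dy":-1,"dz":0,"rx":0,"ry":0,"rz":0},{"dx":0,"dy":-1,"dz":0,"rx":0,"ry":0,"rz":0}]'

```text
t: 47.1
tcp_pos: [0.4364, 0.1263, 0.1846]
tool_rot: [0.997, -0.075, 0.001, -0.0]
force: [-0.4, 0.1, -0.3]
finger_gap: 0.281
gripper_force: 0.0
```

Call:
move_arm --targets '[{"dx":0,"dy":-1,"dz":0,"rx":0,"ry":0,"rz":0},{"dx":0,"dy":-1,"dz":0,"rx":0,"ry":0,"rz":0},{"dx":0,"dy":-1,"dz":0,"rx":0,"ry":0,"rz":0},{"dx":0,"dy":-1,"dz":0,"rx":0,"ry":0,"rz":0},{"dx":0,"dy":-1,"dz":0,"rx":0,"ry":0,"rz":0},{"dx":0,"dy":-1,"dz":0,"rx":0,"ry":0,"rz":0},{"dx":0,"dy":-1,"dz":0,"rx":0,"ry":0,"rz":0},{"dx":0,"dy":-1,"dz":0,"rx":0,"ry":0,"rz":0},{"dx":0,"dy":-1,"dz":0,"rx":0,"ry":0,"rz":0},{"dx":0,"dy":-1,"dz":0,"rx":0,"ry":0,"rz":0}]'

```text
t: 48.35
tcp_pos: [0.4364, -0.1238, 0.1846]
tool_rot: [0.997, -0.075, 0.001, 0.0]
force: [-0.4, 0.4, -0.7]
finger_gap: 0.281
gripper_force: 0.0
```

Run:
```python
from h import *
from station import sensors
a=cams.snapshot("top");b=cams.snapshot("side")
a1=cv2.resize(a[80:230,80:280],(400,300),interpolation=2)
b1=cv2.resize(b[110:260,90:290],(400,300),interpolation=2)
cv2.imwrite("pics/c9.png",np.hstack([a1,b1])[:,:,::-1])
for c,p in blobs(golden(a),20,900,(80,80,250,245)):
    w=ray("top",p,.013)*1000;print(c.round(),len(p),w.mean(0).round(1),cv2.minAreaRect(w.astype(np.float32)))
s=sensors.sense();print(s['t'],s['tcp_pos'],s['finger_gap'])
```

```text
[123. 123.] 212 [623.7 326.5] ((616.4891967773438, 326.0621643066406), (78.65972137451172, 52.34556198120117), 4.01677131652832)
[204. 124.] 261 [619.  103.6] ((615.4547119140625, 96.54869842529297), (71.78486633300781, 61.796749114990234), 6.076107978820801)
[200. 191.] 86 [431.6 110.7] ((431.5762023925781, 110.63710021972656), (14.700085639953613, 47.52091598510742), 66.94296264648438)
48.45 [ 0.43726963 -0.12520003  0.18462762] 0.28016180671782437
```

View pics/c9.png

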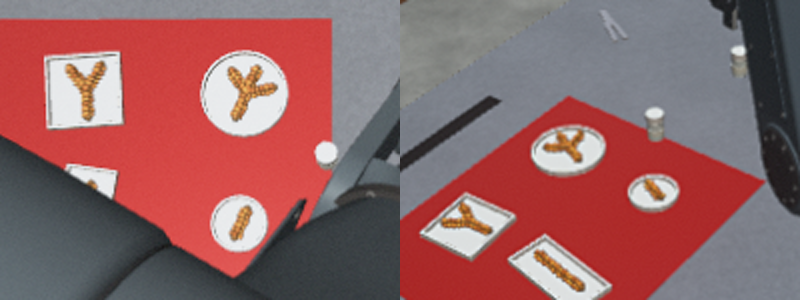

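All four corals lie flat and centred, and both vials stand. I am handing the job in.

```bash
python3 -c "
from station import order
print(order.sign_off())"
```

```text
the job is handed in; nothing more can be done
None
```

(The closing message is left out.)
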